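# Open the double doors of the ripening chest

### The job

Open up the wooden ripening chest so that its cheeses can be turned: draw its bolt fully back, swing the bolted door leaf up and open first while the other leaf stays shut, and then swing open the leaf that it covered. Leave both leaves standing open, about upright or further.

Things in the scene. Friction and masses are not known exactly. Their poses are not given: they have to be found in the camera images.
- chest: Fixed wooden chest, 260 (x) x 300 (y) mm, rim at z 120; cheeses inside. Origin: centre of underside, z up. On top two wooden door leaves, each 220 (x) x 149 (y) x 12 thick, lie level (upper face z 132), meet at y 0 and swing up and outward like a book. Each has a round steel bar handle along x, 10 thick, 90 long, a post at each end: centre x 0, y +38 (bolted leaf) or -38 (covered leaf), z 172.
- bolted_leaf (a joint): Leaf on the chest's +y side, with the bolt and, on its free edge, a cover strip (top at z 145.5 mm) reaching 12 mm over the other leaf. Angle in rad: 0 shut, 1.57 upright, stop 1.75. Hinge line along chest x at y +150, z 120 mm; the free edge goes up, then to +y. Stiff hinge: stays at any angle; lifting by the bar takes 4 to 8 N. Held shut by the bolt.
- covered_leaf (a joint): Leaf on the chest's -y side, with a bar handle only. Angle in rad: 0 shut, 1.57 upright, stop 1.75. Hinge line along chest x at y -150, z 120 mm; the free edge goes up, then to -y. As stiff as the other: stays at any angle, lifting takes 4 to 8 N. The other leaf's strip lies over its free edge, so alone it cannot rise until that leaf is open.
- bolt (a joint): Sliding steel bolt on the bolted leaf; travel in m towards chest -x: near 0 shot under the keeper on the +x wall, free of it above 0.017, 0.035 fully back. Takes about 2 N, stays where left. Its knob is an upright round pin 12 mm thick, z 143 to 177 mm, at chest x 75 mm minus travel, y +100 mm. Guides beside it reach up to z 150, the keeper (x 112 to 128) to z 152 mm.

How it is judged:
By the outcome, as a careful person would: the job done as asked, in the order asked, and still so for the second after the job is handed in, with the robot touching nothing.
It also fails if it takes over 59 s, if anything falls off the work surface, if the arm or the gripper's body presses on something with over 40 N, if the wrist force passes 120 N, or if a joint passes its speed limit or range.

### The arm

A 6-joint arm with a two-finger parallel gripper is mounted at the origin on the work surface. World frame = base frame: x ahead of the robot, y to its left, z up, the work surface at z = 0. Lengths are in m, angles in rad, forces in N, time in s.
With the tool pointing down it reaches from about 0.375 to 0.9 m from the base axis. Payload 3.1 kg.
Tool frame: the origin (TCP) lies between the finger pads; the fingertips stand 22 mm ahead of it and the grasp point (between the pads) lies 3 mm ahead of it; z points along the fingers, y is the direction in which the jaws open and shut (so a half turn about z gives the same grasp; the last joint's range is limited). The gripper opens to 87 mm and grips with 3 to 60 N. Pads are 19 mm wide; open, the fingers measure 117 mm over their backs; the gripper's body (75 mm by 190 mm) begins 51 mm behind the grasp point.
Start: joints at [0.966, 0.527, 1.433, -0, 1.181, -0.178], TCP at [0.259, 0.569, 0.245] pointing down, gripper open.
Joint ranges: [-3.08, 3.08], [-0.75, 2.2], [0.22, 2.44], [-1.43, 4.57], [0, 2.65], [-2.85, 2.85]. Speed limits (rad/s): [2.79, 2.79, 3.14, 3.14, 3.14, 3.14].

### API

Orientations are given as a unit quaternion [x, y, z, w].
In Python, from rig import get_obs, camera, get_calibration, hand_in, search_frame gives the robot as it stands.
- The arm moves only by the shell command python3 -m jog 'ROWS' [FORCE]. ROWS is JSON, a list of rows, each an object with "grip": the closure in counts, from 0 (fully open) to 255 (shut); "travel": the shift along the world's x, y, z in cm, a list of three; "twist": the turn about the world's z in degrees. A call has 1 to 8 rows; each row shifts and turns the commanded pose from where the row before left it; what a row does not reach is not made up. A row lasts 1/10 s, in which the tool goes at most 50 mm and 8.59 degrees, less where a joint would pass 70% of its speed; a pose out of reach is approached as far as the arm can. A call is refused whole if a number of a shift passes 5 or a number of a turn 8.59, either way. A call with a gripper value outside its range is refused whole. The fingers move at their own pace and stop on an object; FORCE is the grip in N (left out, the last holds). Time passes only in rows, so rows that do not move let the fingers close. It gives the time, the measured TCP pose, the force and the opening at its end, in the units of the state.
- get_obs(): the state, without advancing time (a new reading comes with each control period).
- camera(name): name is "side" or "top" or "wrist"; returns the picture (384x512x3 uint8, red, green, blue); there is no depth.
- get_calibration(name): a dict with "fx", "fy", "cx", "cy" (pixels), "k1" (the pictures are not rectified: a ray, as slopes to the right and down, at radius r is drawn at 1 + k1 r^2 times it, then the intrinsics apply), "R" (3x3) and "t" (3): a world point X has camera coordinates R X + t; the wrist camera has in their place "T_tool_cam" (4x4, takes a point from camera to tool coordinates, whose origin is the TCP and whose axes are the flange's). Camera axes: x right, y down, z forward; pixel columns grow to the right and rows downward; lengths in m; the calibration is good to about 2 mm. A picture is of the moment at which its call begins: read the wrist's pose just before it. get_calibration takes no time and is no camera call.
- hand_in(): hands the job in, once; it reports no verdict.
Trained networks look in the newest picture that a camera, given by its name, has taken for a name from the list of things; names that differ only in an ending like _2 or _b are one class to them, and where a whole thing is asked for, a point or a joint stands for the part that bears it (a point fixed in the world has none). Each returns a list of dicts, best first, with "p" (0 to 1); they miss things now and then, are a little off and sometimes report something else, mostly with a low value. They report only what shows in the picture. A call takes as long as a camera call.
- search_frame(target, camera): "at" ([x, y, z] in m, in world coordinates, good to about 4 mm: the middle of the surface that is visible of it).
The state is a dict: "time": time; "q": joint angles; "joint_velocities": joint speeds; "joint_torque": joint torques, N m; "position": TCP position; "tool_rot": TCP orientation; "ft_force": force on the tool from outside, world axes, zero at the start; "moment": the same for the moment, N m; "grip_width": finger opening in m.
Only numpy, scipy, OpenCV 4.12 (cv2) and the standard library are available. Lean on these libraries where they do the work, as an engineer would, in place of code of your own. Each camera call takes 0.05 s, during which the arm holds its last target. There are 200 camera calls.

## Working session

There is one attempt and no reset: what is moved stays moved. The work goes in short steps, Python scripts to look and compute and a shell command to move; the robot and the scene stay as the last step left them, time stands still between calls to the robot, and variables do not carry over. Pictures are saved under pics/ and viewed, about 8 in all and at most 12, crops included, and the job is handed in when it is done.

```bash
ls; mkdir -p pics
python3 - <<'E'
from rig import *
import cv2,numpy as np
o=get_obs();print(o)
ims=[]
for c in ("top","side"):
    im=camera(c);cv2.imwrite(f"pics/{c}0.png",im[:,:,::-1])
    for t in("chest","bolted_leaf","covered_leaf","bolt"):
        print(c,t,search_frame(t,c)[:2])
E
```

```text
pics
{'time': 0.0, 'q': array([ 9.65545668e-01,  5.28432790e-01,  1.43386993e+00, -1.60077606e-05,
        1.18137504e+00, -1.78520023e-01]), 'joint_velocities': array([ 2.01810822e-05,  2.32649346e-04, -1.79926546e-04, -5.11860461e-04,
        1.24522434e-03, -2.02109793e-05]), 'joint_torque': array([ 5.57727089e-04, -4.40043497e+01, -1.76591492e+01,  6.34181430e-02,
        5.80724515e-02, -1.42510662e-04]), 'position': array([0.2582904 , 0.56840321, 0.24360237]), 'tool_rot': array([ 2.11747006e-01,  9.77323958e-01, -9.66347248e-04, -3.91344599e-04]), 'ft_force': array([-0.50946413, -0.02083884, -0.41863409]), 'moment': array([-0.00880118,  0.02442619, -0.01116742]), 'grip_width': 0.0869746796186224}
top chest []
top bolted_leaf [{'at': [0.5387, 0.0218, 0.1301], 'p': 0.92}]
top covered_leaf [{'at': [0.5228, -0.1322, 0.1346], 'p': 0.85}]
top bolt [{'at': [0.6048, 0.0397, 0.1462], 'p': 0.88}]
side chest [{'at': [0.5367, 0.046, 0.1327], 'p': 0.96}]
side bolted_leaf [{'at': [0.5424, 0.0335, 0.1284], 'p': 0.73}]
side covered_leaf [{'at': [0.5239, -0.1233, 0.1301], 'p': 0.88}]
side bolt [{'at': [0.6164, 0.0453, 0.1427], 'p': 0.64}]
```

View pics/top0.png

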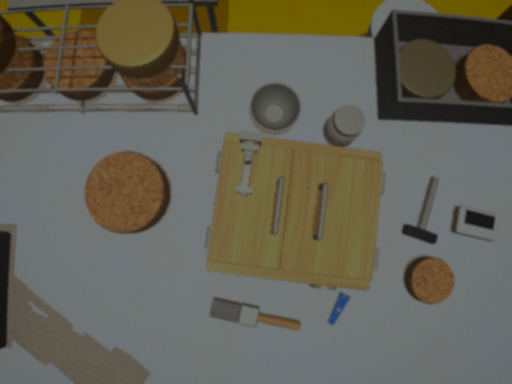

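View pics/side0.png

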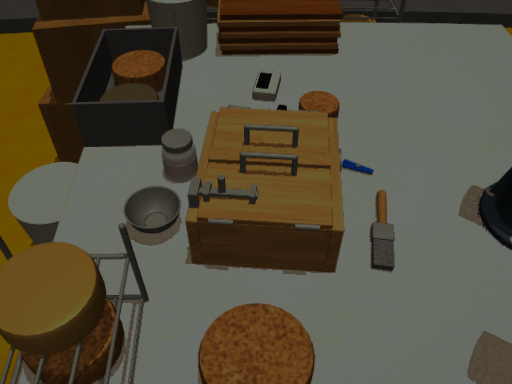

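```bash
cat > h.py <<'E'
from rig import *
import cv2,numpy as np
from scipy.optimize import least_squares
def proj(P,c):
    k=get_calibration(c);p=np.atleast_2d(P)@np.array(k["R"]).T+k["t"]
    s=p[:,:2]/p[:,2:];s=s*(1+k["k1"]*(s**2).sum(1,keepdims=True))
    return s*[k["fx"],k["fy"]]+[k["cx"],k["cy"]]
def W(p,P):
    P=np.atleast_2d(P)/1000.;c,s=np.cos(p[2]),np.sin(p[2])
    return np.c_[p[0]+c*P[:,0]-s*P[:,1],p[1]+s*P[:,0]+c*P[:,1],P[:,2]]
E
python3 - <<'E'
from h import *
T=[([130,150,120],[226,133]),([130,-150,120],[382,152]),([-130,-150,120],[370,288]),([-130,150,120],[208,271]),
([45,38,177],[281,178]),([-45,38,177],[275,233]),([45,-38,177],[325,184]),([-45,-38,177],[320,238])]
S=[([45,38,175],[241,155]),([-45,38,175],[296,157]),([45,-38,175],[246,127]),([-45,-38,175],[297,129]),([75,100,177],[222,178])]
def f(p):
    return np.r_[(proj(W(p,[a for a,_ in T]),"top")-[b for _,b in T]).ravel(),(proj(W(p,[a for a,_ in S]),"side")-[b for _,b in S]).ravel()]
r=least_squares(f,[.53,-.05,-.1],loss="soft_l1",f_scale=2);p=r.x
print(p,np.degrees(p[2]));print(f(p).reshape(-1,2).round(1))
np.save("p.npy",p)
for n,P in dict(knob=[75,100,170],knobend=[40,100,170],barB=[0,38,172],barC=[0,-38,172],hB=[0,150,120],hC=[0,-150,120]).items():print(n,W(p,P).round(4))
E
```

```text
[ 0.53367644 -0.05076897 -0.09750438] -5.5865897266174604
[[-2.  -1.1]
 [-0.6 -1.3]
 [-0.1  1.9]
 [-1.9  0.3]
 [-0.1  0.7]
 [ 0.1 -1.3]
 [ 0.2 -0.1]
 [ 0.1 -1.1]
 [ 2.3 -1.4]
 [ 0.2 -1. ]
 [ 0.9 -1.2]
 [-0.5 -1. ]
 [-0.5 -0.6]]
knob [[0.6181 0.0415 0.17  ]]
knobend [[0.5832 0.0449 0.17  ]]
barB [[ 0.5374 -0.0129  0.172 ]]
barC [[ 0.53   -0.0886  0.172 ]]
hB [[0.5483 0.0985 0.12  ]]
hC [[ 0.5191 -0.2001  0.12  ]]
```

```bash
python3 -m jog '[{"grip":0,"travel":[2.4,-3.5,0.5],"twist":6.3},{"grip":0,"travel":[2.4,-3.5,0.5],"twist":6.3},{"grip":0,"travel":[2.4,-3.5,0.5],"twist":6.3},{"grip":0,"travel":[2.4,-3.5,0.5],"twist":0},{"grip":100,"travel":[2.4,-3.5,0],"twist":0},{"grip":165,"travel":[2.4,-3.5,0],"twist":0},{"grip":165,"travel":[2.4,-3.5,0],"twist":0},{"grip":165,"travel":[2.4,-3.5,0],"twist":0}]' 20
python3 -m jog '[{"grip":165,"travel":[2.4,-3.5,0],"twist":0},{"grip":165,"travel":[2.4,-3.5,0],"twist":0},{"grip":165,"travel":[2.4,-3.5,0],"twist":0},{"grip":165,"travel":[2.4,-3.5,0],"twist":0},{"grip":165,"travel":[2.4,-3.5,0],"twist":0},{"grip":165,"travel":[2.4,-3.5,0],"twist":0},{"grip":165,"travel":[0,0,0],"twist":0},{"grip":165,"travel":[0,0,0],"twist":0}]'
python3 - <<'E'
from h import *
from scipy.spatial.transform import Rotation as R
o=get_obs();print(o['position'],o['grip_width'],o['time'],R.from_quat(o['tool_rot']).as_matrix().round(3))
im=camera("wrist");k=get_calibration("wrist");print(search_frame("bolt","wrist"))
M=np.eye(4);M[:3,:3]=R.from_quat(o['tool_rot']).as_matrix();M[:3,3]=o['position']
C=np.linalg.inv(M@np.array(k["T_tool_cam"]))
p=np.load("p.npy")
X=W(p,[[75,100,177],[75,100,150],[45,38,177],[-45,38,177],[45,-38,177],[128,100,152]])
q=X@C[:3,:3].T+C[:3,3];s=q[:,:2]/q[:,2:];s=s*(1+k["k1"]*(s**2).sum(1,keepdims=True));u=s*[k["fx"],k["fy"]]+[k["cx"],k["cy"]]
print(u.round(0))
im=im[:,:,::-1].copy()
for a in u: cv2.drawMarker(im,tuple(int(v) for v in a),(0,0,255),0,9,1)
cv2.imwrite("pics/w1.png",im)
E
```

```text
time: 1.3
position: [0.4515, 0.2875, 0.2649]
tool_rot: [0.048, 0.999, 0.0, 0.0]
ft_force: [1.0, 1.3, 0.3]
grip_width: 0.0628
time: 2.1
position: [0.5948, 0.0781, 0.2642]
tool_rot: [0.05, 0.999, 0.0, -0.0]
ft_force: [-0.4, -0.3, -0.3]
grip_width: 0.0311
[0.59482273 0.07807118 0.26424873] 0.031074277260394988 2.1 [[-0.995  0.099 -0.001]
 [ 0.099  0.995  0.001]
 [ 0.001  0.    -1.   ]]
[{'at': [0.598, 0.0459, 0.1418], 'p': 0.91}]
[[212. 235.]
 [216. 222.]
 [132. 201.]
 [116.  80.]
 [ 35. 201.]
 [218. 274.]]
```

View pics/w1.png

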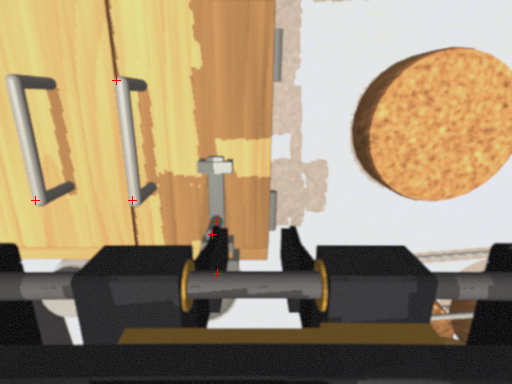

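```bash
python3 -m jog '[{"grip":255,"travel":[2.4,-1.8,0],"twist":0},{"grip":255,"travel":[2.4,-1.8,0],"twist":0},{"grip":255,"travel":[0,0,0],"twist":0},{"grip":255,"travel":[0,0,-3],"twist":0},{"grip":255,"travel":[0,0,-3],"twist":0},{"grip":255,"travel":[0,0,-2.6],"twist":0},{"grip":255,"travel":[0,0,0],"twist":0},{"grip":255,"travel":[0,0,0],"twist":0}]' 20
python3 -m jog '[{"grip":255,"travel":[-1,0.1,0],"twist":0},{"grip":255,"travel":[-1,0.1,0],"twist":0},{"grip":255,"travel":[-0.5,0.05,0],"twist":0},{"grip":255,"travel":[0,0,0],"twist":0}]'
python3 - <<'E'
from h import *
im=camera("side")[:,:,::-1]
cv2.imwrite("pics/s2.png",cv2.resize(im[80:280,120:380],None,fx=3,fy=3))
print(search_frame("bolt","side"))
E
```

```text
time: 3.0
position: [0.642, 0.0443, 0.1788]
tool_rot: [0.048, 0.999, 0.0, -0.001]
ft_force: [-0.4, -0.2, 0.4]
grip_width: 0.0006
time: 3.4
position: [0.6168, 0.0456, 0.1797]
tool_rot: [0.048, 0.999, -0.0, 0.0]
ft_force: [-0.4, -0.6, 0.6]
grip_width: 0.0003
[{'at': [0.5607, 0.0498, 0.1439], 'p': 0.74}]
```

View pics/s2.png

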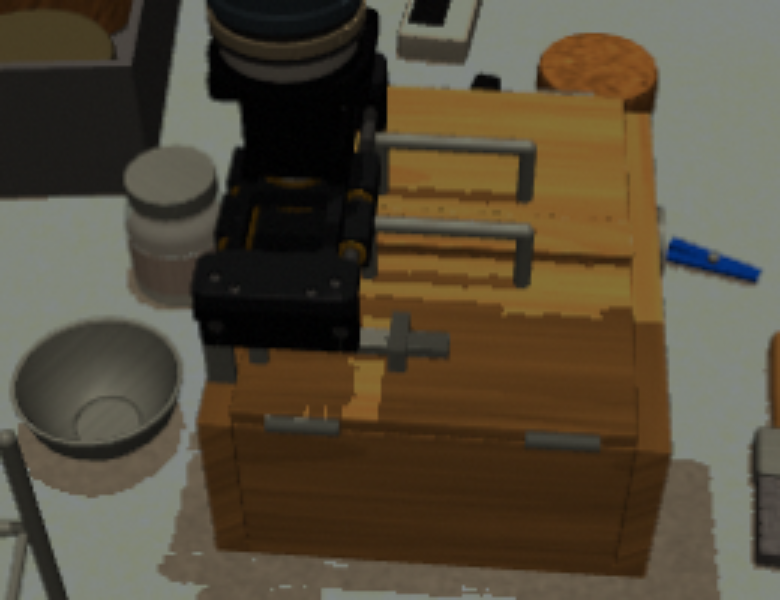

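```bash
python3 -m jog '[{"grip":255,"travel":[-0.8,0.08,0],"twist":0},{"grip":255,"travel":[-0.7,0.07,0],"twist":0},{"grip":255,"travel":[0,0,0],"twist":0}]'
python3 -m jog '[{"grip":255,"travel":[-0.2,0.02,0],"twist":0},{"grip":255,"travel":[0,0,0],"twist":0}]'
python3 -m jog '[{"grip":255,"travel":[-0.2,0.02,0],"twist":0},{"grip":255,"travel":[0,0,0],"twist":0}]'
python3 -m jog '[{"grip":255,"travel":[-0.2,0.02,0],"twist":0},{"grip":255,"travel":[0,0,0],"twist":0}]'
```

```text
time: 3.8
position: [0.6024, 0.0468, 0.1788]
tool_rot: [0.048, 0.999, -0.0, 0.0]
ft_force: [1.3, -0.3, 1.3]
grip_width: 0.0005
time: 4.0
position: [0.6021, 0.0468, 0.1789]
tool_rot: [0.048, 0.999, -0.0, 0.002]
ft_force: [4.5, 0.4, 0.1]
grip_width: 0.0007
time: 4.2
position: [0.6018, 0.0468, 0.1791]
tool_rot: [0.049, 0.999, -0.0, 0.004]
ft_force: [7.3, -1.2, -2.2]
grip_width: 0.0009
time: 4.4
position: [0.6016, 0.0468, 0.1792]
tool_rot: [0.049, 0.999, -0.0, 0.006]
ft_force: [11.9, -1.5, -4.2]
grip_width: 0.0001
```

```bash
python3 -m jog '[{"grip":255,"travel":[1.5,-0.15,0],"twist":0},{"grip":255,"travel":[0,0,4],"twist":0},{"grip":200,"travel":[0,0,4.5],"twist":0},{"grip":120,"travel":[-3.7,-2.9,0],"twist":0},{"grip":110,"travel":[-3.7,-2.9,0],"twist":0},{"grip":110,"travel":[0,0,0],"twist":0},{"grip":110,"travel":[0,0,0],"twist":0}]'
cat >> h.py <<'E'
from scipy.spatial.transform import Rotation as R
def wrist(pts,fn):
    o=get_obs();print(o['position'].round(4),o['grip_width'],o['time'])
    im=camera("wrist");k=get_calibration("wrist")
    M=np.eye(4);M[:3,:3]=R.from_quat(o['tool_rot']).as_matrix();M[:3,3]=o['position']
    C=np.linalg.inv(M@np.array(k["T_tool_cam"]))
    q=W(np.load("p.npy"),pts)@C[:3,:3].T+C[:3,3];s=q[:,:2]/q[:,2:];s=s*(1+k["k1"]*(s**2).sum(1,keepdims=True));u=s*[k["fx"],k["fy"]]+[k["cx"],k["cy"]]
    print(u.round(0).tolist(),q[:,2].round(3),k["fx"])
    im=im[:,:,::-1].copy()
    for a in u: cv2.drawMarker(im,tuple(int(v) for v in a),(0,0,255),0,9,1)
    cv2.imwrite(fn,im)
E
python3 - <<'E'
from h import *
wrist([[45,38,177],[-45,38,177],[45,-38,177],[-45,-38,177],[40,100,177]],"pics/w2.png")
E
```

```text
time: 5.1
position: [0.536, -0.012, 0.2632]
tool_rot: [0.049, 0.999, 0.001, -0.002]
ft_force: [-0.1, -0.6, 0.1]
grip_width: 0.0325
[ 0.536  -0.012   0.2632] 0.032541144486630404 5.1
[[252.0, 257.0], [252.0, 151.0], [162.0, 257.0], [151.0, 151.0], [326.0, 251.0]] [0.255 0.228 0.255 0.228 0.253] 301.1072675169068
```

View pics/w2.png

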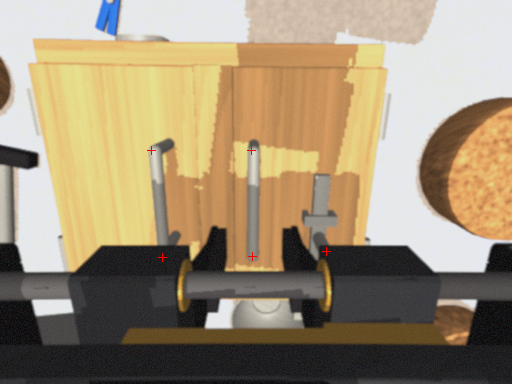

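```bash
python3 -m jog '[{"grip":110,"travel":[0,0.05,-3],"twist":0},{"grip":110,"travel":[0,0,-3],"twist":0},{"grip":110,"travel":[0,0,-2],"twist":0},{"grip":255,"travel":[0,0,0],"twist":0},{"grip":255,"travel":[0,0,0],"twist":0},{"grip":255,"travel":[0,0,0],"twist":0},{"grip":255,"travel":[0,0,0],"twist":0}]' 25
python3 -m jog '[{"grip":255,"travel":[0.05,0.49,0.96],"twist":0},{"grip":255,"travel":[0.06,0.58,0.91],"twist":0},{"grip":255,"travel":[0,0,0],"twist":0}]'
```

```text
time: 5.85
position: [0.5388, -0.0115, 0.1848]
tool_rot: [0.048, 0.999, -0.0, 0.001]
ft_force: [0.2, 0.4, 0.9]
grip_width: 0.0249
time: 6.15
position: [0.5383, -0.0049, 0.2052]
tool_rot: [0.047, 0.999, -0.005, -0.0]
ft_force: [-5.5, -14.3, 9.0]
grip_width: 0.009
```

Run:
```python
from h import *
o=get_obs();print(o['position'],o['ft_force'],o['grip_width'])
im=camera("side")[:,:,::-1]
cv2.imwrite("pics/s3.png",cv2.resize(im[60:280,140:380],None,fx=3,fy=2.7))
```

```text
[ 0.53827099 -0.0049183   0.20519836] [ -5.53785782 -14.32903745   8.9718013 ] 0.009005018474736505
```

View pics/s3.png

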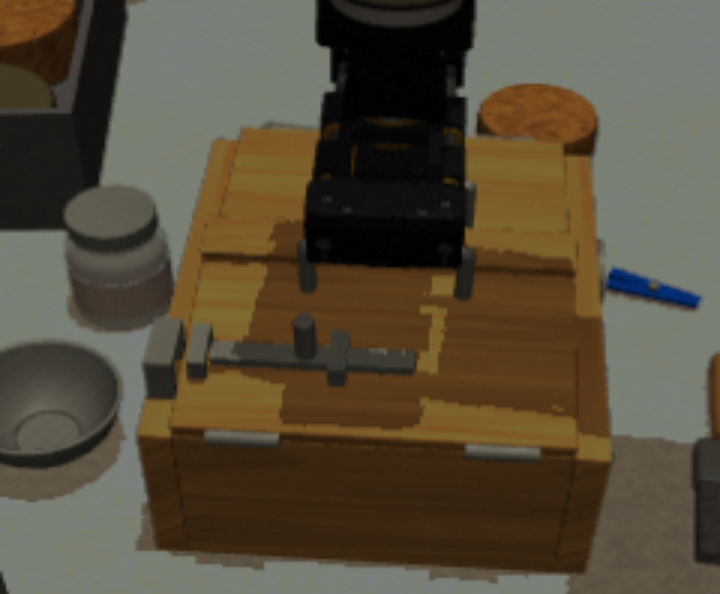

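```bash
python3 -m jog '[{"grip":255,"travel":[-0.05,-0.45,0.2],"twist":0},{"grip":255,"travel":[0,0,0],"twist":0}]' 35
python3 -m jog '[{"grip":255,"travel":[0.06,0.66,0.85],"twist":0},{"grip":255,"travel":[0.07,0.72,0.8],"twist":0},{"grip":255,"travel":[0,0,0],"twist":0}]'
```

```text
time: 6.4
position: [0.5381, -0.0055, 0.2051]
tool_rot: [0.049, 0.999, -0.0, 0.0]
ft_force: [-0.8, -1.6, -0.7]
grip_width: 0.0086
time: 6.7
position: [0.5396, 0.0074, 0.2225]
tool_rot: [0.047, 0.999, -0.002, 0.0]
ft_force: [-2.7, -5.3, 4.0]
grip_width: 0.0088
```

```bash
python3 -m jog '[{"grip":255,"travel":[0.08,0.65,0.78],"twist":0},{"grip":255,"travel":[0.08,0.84,0.68],"twist":0},{"grip":255,"travel":[0.09,0.9,0.58],"twist":0},{"grip":255,"travel":[0.09,0.95,0.5],"twist":0},{"grip":255,"travel":[0,0,0],"twist":0}]' 35
python3 - <<'E'
from h import *
im=camera("side")[:,:,::-1]
cv2.imwrite("pics/s4.png",cv2.resize(im[40:280,140:400],None,fx=3,fy=2.5))
E
```

```text
time: 7.2
position: [0.5432, 0.0398, 0.2495]
tool_rot: [0.047, 0.999, -0.004, 0.001]
ft_force: [-5.1, -8.5, 12.3]
grip_width: 0.0086
```

View pics/s4.png

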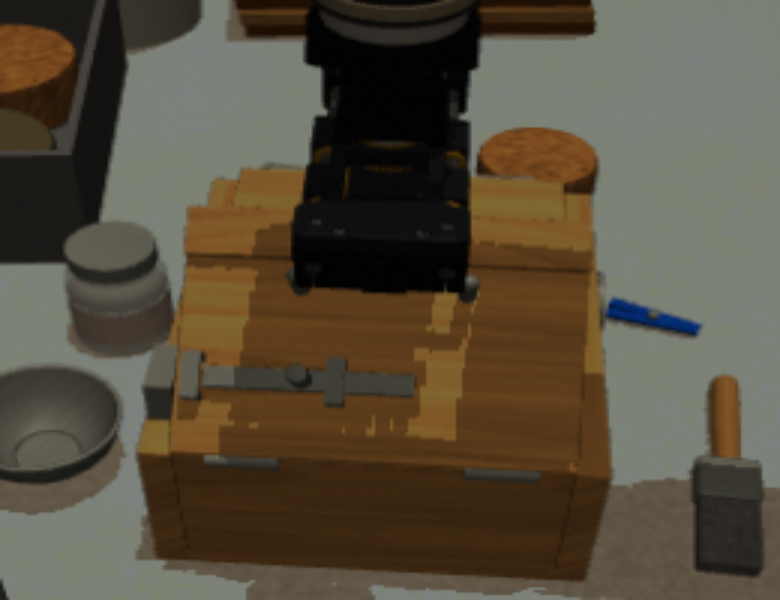

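```bash
python3 -m jog '[{"grip":255,"travel":[0.09,0.9,0.55],"twist":0},{"grip":255,"travel":[0.1,1.0,0.45],"twist":0},{"grip":255,"travel":[0.1,1.05,0.25],"twist":0},{"grip":255,"travel":[0.1,1.06,0.15],"twist":0},{"grip":255,"travel":[0,0,0],"twist":0}]'
python3 -m jog '[{"grip":255,"travel":[0.1,1.08,0.1],"twist":0},{"grip":255,"travel":[0.1,1.08,0],"twist":0},{"grip":255,"travel":[0.1,1.07,-0.1],"twist":0},{"grip":255,"travel":[0.1,1.06,-0.2],"twist":0},{"grip":255,"travel":[0,0,0],"twist":0}]'
```

```text
time: 7.75
position: [0.5478, 0.0814, 0.2651]
tool_rot: [0.047, 0.999, -0.002, 0.002]
ft_force: [-5.4, -3.8, 19.4]
grip_width: 0.0073
time: 8.25
position: [0.553, 0.1283, 0.264]
tool_rot: [0.048, 0.999, 0.002, 0.004]
ft_force: [-3.0, 4.8, 20.2]
grip_width: 0.0048
```

```bash
python3 -m jog '[{"grip":180,"travel":[0,0,0],"twist":0},{"grip":180,"travel":[0,0,0],"twist":0},{"grip":180,"travel":[0,0,-0.6],"twist":0},{"grip":180,"travel":[0,0,-0.5],"twist":0},{"grip":180,"travel":[0,0,0],"twist":0}]'
python3 - <<'E'
from h import *
a=camera("side")[:,:,::-1];b=camera("top")[:,:,::-1]
cv2.imwrite("pics/s5.png",np.hstack([cv2.resize(a[40:290,140:340],(400,500)),cv2.resize(b[110:310,180:340],(400,500))]))
E
```

```text
time: 8.75
position: [0.5498, 0.125, 0.2456]
tool_rot: [0.048, 0.999, -0.0, -0.002]
ft_force: [-0.8, -0.7, -0.3]
grip_width: 0.0248
```

View pics/s5.png

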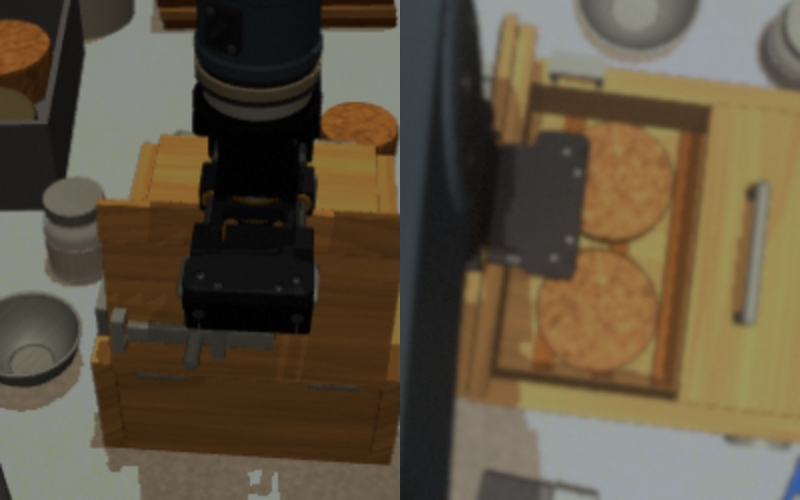

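```bash
python3 -m jog '[{"grip":180,"travel":[0.05,0.6,-0.05],"twist":0},{"grip":180,"travel":[0.05,0.6,-0.1],"twist":0},{"grip":180,"travel":[0.05,0.6,-0.15],"twist":0},{"grip":180,"travel":[0.05,0.6,-0.2],"twist":0},{"grip":180,"travel":[0.05,0.6,-0.25],"twist":0},{"grip":180,"travel":[0.05,0.6,-0.3],"twist":0},{"grip":180,"travel":[0.05,0.6,-0.3],"twist":0},{"grip":180,"travel":[0,0,0],"twist":0}]'
```

```text
time: 9.65
position: [0.5546, 0.1632, 0.2366]
tool_rot: [0.046, 0.999, -0.006, 0.001]
ft_force: [-4.3, -9.4, 17.3]
grip_width: 0.0256
```

```bash
python3 -m jog '[{"grip":180,"travel":[0,-0.5,0.2],"twist":0},{"grip":180,"travel":[0,0,3.5],"twist":0},{"grip":180,"travel":[0,0,4],"twist":0},{"grip":160,"travel":[0,0,3],"twist":0},{"grip":140,"travel":[-0.4,-4.1,0],"twist":0},{"grip":110,"travel":[-0.4,-4.1,0],"twist":0},{"grip":110,"travel":[-0.4,-4.1,0],"twist":0},{"grip":110,"travel":[-0.4,-4.1,0],"twist":0}]'
python3 -m jog '[{"grip":110,"travel":[-0.4,-4.1,-3],"twist":0},{"grip":110,"travel":[-0.4,-4.1,-4],"twist":0},{"grip":110,"travel":[0,0,-2],"twist":0},{"grip":110,"travel":[0,0,0],"twist":0},{"grip":110,"travel":[0,0,0],"twist":0}]'
python3 - <<'E'
from h import *
wrist([[0,-38,177],[-45,-38,177]],"pics/w3.png")
a=cv2.imread("pics/w3.png");b=camera("top")[:,:,::-1]
cv2.imwrite("pics/w3b.png",np.hstack([cv2.resize(a[80:280,150:360],(420,400)),cv2.resize(b[110:310,160:360],(380,400))]))
E
```

```text
time: 10.45
position: [0.538, -0.0021, 0.3404]
tool_rot: [0.048, 0.999, 0.001, -0.0]
ft_force: [0.5, -0.4, -0.2]
grip_width: 0.0483
time: 10.95
position: [0.5312, -0.0772, 0.2564]
tool_rot: [0.048, 0.999, 0.001, -0.0]
ft_force: [0.0, 0.0, -0.8]
grip_width: 0.0495
[ 0.5312 -0.0772  0.2564] 0.04951107100205333 10.95
[[238.0, 208.0], [237.0, 150.0]] [0.234 0.22 ] 301.1072675169068
```

View pics/w3b.png

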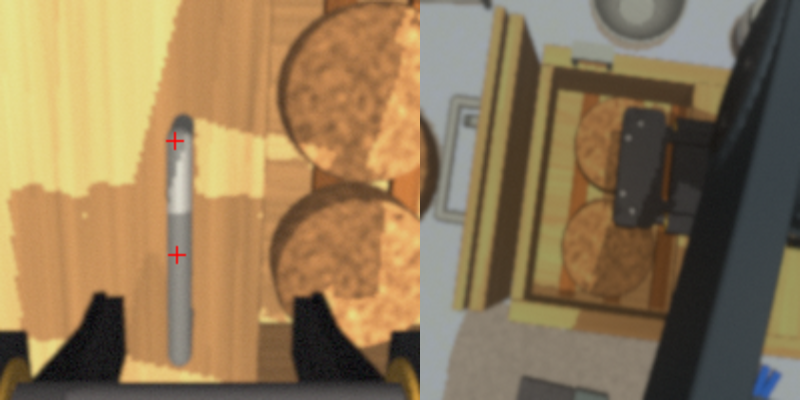

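```bash
python3 -m jog '[{"grip":110,"travel":[-0.1,-1.2,0],"twist":0},{"grip":110,"travel":[0,0,-3],"twist":0},{"grip":110,"travel":[0,0,-3],"twist":0},{"grip":110,"travel":[0,0,-2],"twist":0},{"grip":255,"travel":[0,0,0],"twist":0},{"grip":255,"travel":[0,0,0],"twist":0},{"grip":255,"travel":[0,0,0],"twist":0},{"grip":255,"travel":[0,0,0],"twist":0}]' 25
python3 -m jog '[{"grip":255,"travel":[0,0,0],"twist":0},{"grip":255,"travel":[0,0,0],"twist":0},{"grip":255,"travel":[0,0,0],"twist":0}]'
```

```text
time: 11.85
position: [0.531, -0.0903, 0.1779]
tool_rot: [0.048, 0.999, -0.001, 0.002]
ft_force: [0.1, 0.7, -0.5]
grip_width: 0.0253
time: 12.15
position: [0.5305, -0.0888, 0.1771]
tool_rot: [0.049, 0.999, 0.001, 0.001]
ft_force: [0.3, 5.8, 4.1]
grip_width: 0.0091
```

```bash
python3 -m jog '[{"grip":255,"travel":[0,0.15,0.05],"twist":0},{"grip":255,"travel":[-0.05,-0.49,0.96],"twist":0},{"grip":255,"travel":[-0.06,-0.58,0.91],"twist":0},{"grip":255,"travel":[-0.06,-0.66,0.85],"twist":0},{"grip":255,"travel":[-0.07,-0.72,0.8],"twist":0},{"grip":255,"travel":[0,0,0],"twist":0}]' 25
```

```text
time: 12.75
position: [0.5277, -0.1133, 0.2139]
tool_rot: [0.049, 0.999, 0.0, 0.001]
ft_force: [1.5, 5.5, 5.4]
grip_width: 0.0087
```

Good; the leaf is following (25 mm, 37 mm).

```bash
python3 -m jog '[{"grip":255,"travel":[-0.08,-0.72,0.78],"twist":0},{"grip":255,"travel":[-0.08,-0.84,0.7],"twist":0},{"grip":255,"travel":[-0.09,-0.9,0.6],"twist":0},{"grip":255,"travel":[-0.09,-0.95,0.52],"twist":0},{"grip":255,"travel":[0,0,0],"twist":0}]'
python3 -m jog '[{"grip":255,"travel":[-0.09,-0.95,0.5],"twist":0},{"grip":255,"travel":[-0.1,-1.0,0.42],"twist":0},{"grip":255,"travel":[-0.1,-1.05,0.3],"twist":0},{"grip":255,"travel":[-0.1,-1.06,0.2],"twist":0},{"grip":255,"travel":[0,0,0],"twist":0}]'
```

```text
time: 13.25
position: [0.524, -0.1472, 0.2396]
tool_rot: [0.049, 0.999, 0.0, 0.0]
ft_force: [0.5, 3.4, 7.4]
grip_width: 0.0091
time: 13.75
position: [0.5195, -0.1885, 0.2528]
tool_rot: [0.049, 0.999, -0.0, -0.001]
ft_force: [-0.5, 1.6, 3.2]
grip_width: 0.0091
```

```bash
python3 -m jog '[{"grip":255,"travel":[-0.1,-1.08,0.05],"twist":0},{"grip":255,"travel":[-0.1,-1.08,-0.04],"twist":0},{"grip":255,"travel":[-0.1,-1.07,-0.14],"twist":0},{"grip":255,"travel":[-0.1,-1.06,-0.22],"twist":0},{"grip":255,"travel":[0,0,0],"twist":0}]'
python3 -m jog '[{"grip":255,"travel":[-0.1,-1.02,-0.3],"twist":0},{"grip":255,"travel":[-0.1,-1.0,-0.4],"twist":0},{"grip":255,"travel":[-0.1,-0.96,-0.48],"twist":0},{"grip":255,"travel":[0,0,0],"twist":0}]'
```

```text
time: 14.25
position: [0.5146, -0.2322, 0.248]
tool_rot: [0.049, 0.999, -0.001, -0.002]
ft_force: [-4.7, -0.9, 0.5]
grip_width: 0.009
time: 14.65
position: [0.5116, -0.2611, 0.2355]
tool_rot: [0.049, 0.999, 0.0, -0.002]
ft_force: [-4.4, 0.6, -2.9]
grip_width: 0.0091
```

```bash
python3 -m jog '[{"grip":190,"travel":[0,0,0],"twist":0},{"grip":190,"travel":[0,0,0],"twist":0},{"grip":190,"travel":[0,0,3],"twist":0},{"grip":190,"travel":[0,0,4],"twist":0},{"grip":190,"travel":[0,0,4],"twist":0},{"grip":190,"travel":[-3,0,3],"twist":0},{"grip":190,"travel":[-4,0,2],"twist":0},{"grip":190,"travel":[-4,0,0],"twist":0}]'
python3 -m jog '[{"grip":190,"travel":[0,-3,0],"twist":0},{"grip":190,"travel":[0,-3,0],"twist":0},{"grip":190,"travel":[0,0,0],"twist":0},{"grip":190,"travel":[0,0,0],"twist":0}]'
python3 - <<'E'
from h import *
a=camera("side")[:,:,::-1];b=camera("top")[:,:,::-1]
cv2.imwrite("pics/s6.png",np.hstack([cv2.resize(a[40:290,120:380],(416,400)),cv2.resize(b[110:310,160:420],(384,400))]))
# predict top-view of free edges for several angles
p=np.load("p.npy")
for th in (80,90,100):
    t=np.radians(th)
    for s in (1,-1):
        P=[[x,s*(150-149*np.cos(t)+12*np.sin(t)),120+149*np.sin(t)+12*np.cos(t)] for x in(110,-110)]
        u=proj(W(p,P),"top");print(th,s,u.round(0).tolist(),((u-[160,110])*[384/260,2]).round(0).tolist())
E
```

```text
time: 15.45
position: [0.4046, -0.262, 0.4013]
tool_rot: [0.047, 0.999, -0.004, 0.004]
ft_force: [0.1, -1.2, 0.1]
grip_width: 0.0222
time: 15.85
position: [0.4038, -0.321, 0.3975]
tool_rot: [0.049, 0.999, -0.001, 0.001]
ft_force: [0.7, 0.4, 0.6]
grip_width: 0.0221
80 1 [[225.0, 119.0], [205.0, 269.0]] [[96.0, 18.0], [67.0, 318.0]]
80 -1 [[406.0, 141.0], [395.0, 290.0]] [[363.0, 61.0], [347.0, 360.0]]
90 1 [[207.0, 117.0], [187.0, 267.0]] [[70.0, 14.0], [40.0, 313.0]]
90 -1 [[422.0, 143.0], [412.0, 292.0]] [[387.0, 66.0], [372.0, 364.0]]
100 1 [[191.0, 116.0], [170.0, 264.0]] [[45.0, 12.0], [15.0, 308.0]]
100 -1 [[437.0, 146.0], [427.0, 293.0]] [[409.0, 71.0], [395.0, 366.0]]
```

View pics/s6.png

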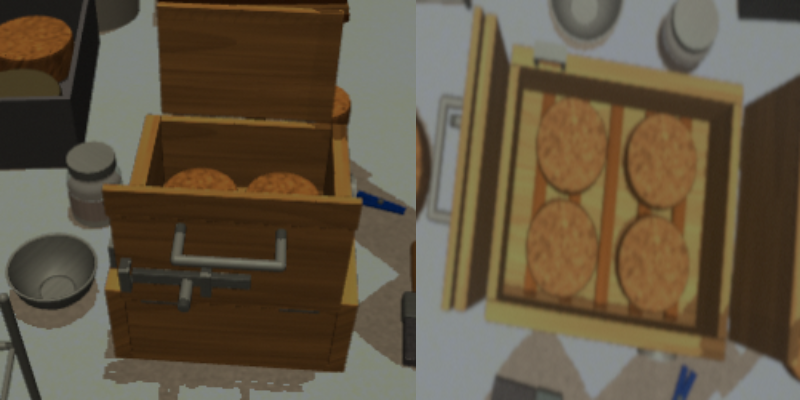

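```bash
python3 -c "
from rig import *
print(get_obs()['time'],hand_in())"
```

```text
the job is handed in; nothing more can be done
15.95 None
```

The chest is open: the bolt is fully back, and both leaves stand slightly past upright. I handed in at 15.95 s with the arm clear of everything.

- **Bolt:** I pushed its knob back with closed fingers until it met its end stop, where the force rose to about 12 N. The pictures show it clear of the keeper.
- **Bolted leaf:** I lifted it first by its bar, and the other leaf stayed shut. The grip slid towards the fingertips, so at about 80° I regrasped loosely lower down and pushed the bar on past upright. The highest reading I saw in this stage was about 20 N.
- **Covered leaf:** I then opened it the same way, firmly gripped throughout, to about 95° by the tool travel.

**Last checks:** The final side and top pictures show both leaves standing open and the cheeses exposed. I compared the bolted leaf's edge in the top view with the predicted edge, which puts it at about 94–95°. The covered leaf's edge ran just past that picture's crop. Its angle therefore rests on the tool travel and on the edge lying beyond the upright prediction, with no separate measurement. I saw no contact force after the arm withdrew.

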